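# Close the quick clamp of the filter holder

### The arm

A 6-joint arm with a two-finger parallel gripper is mounted at the origin on a cart in front of the work surface, level with it; the furniture and walls round the work are solid. World frame = base frame: x ahead of the robot, y to its left, z up, the work surface at z = 0. Lengths are in m, angles in rad, forces in N, time in s.
With the tool pointing down it reaches from about 0.3 to 0.775 m from the base axis. Payload 14.6 kg.
Tool frame: the origin (TCP) lies on the centre line of the jaws, within the pads' length; the fingertips stand 19 mm ahead of it and the grasp point (between the pads) is the TCP; z points along the fingers, y is the line along which they close (so a half turn about z gives the same grasp; the last joint's range is limited). The gripper opens to 94 mm and grips with 3 to 60 N. Pads are 16 mm wide; open, the fingers measure 119 mm over their backs; the gripper's body (75 mm by 177 mm) begins 78 mm behind the grasp point.
Start: joints at [-1.305, 0.3, 1.521, -0, 1.321, -0.067], TCP at [0.18, -0.52, 0.224] pointing down, gripper open.
Joint ranges: [-3.03, 3.03], [-0.79, 2.21], [0.23, 2.52], [-1.04, 4.18], [0, 3.07], [-2.55, 2.55]. Speed limits (rad/s): [2.22, 2.22, 2.57, 3.14, 3.14, 3.14].

### API

Orientations are given as a rotation vector (axis times angle).
In Python, from bench import bot gives the robot as it stands.
- The arm moves only by the shell command python3 -m pendant 'ROWS' [FORCE]. ROWS is JSON, a list of rows, each an object of numbers: "wx", "wy", "wz": the turn, a rotation vector about the tool's x, y, z in degrees; "dx", "dy", "dz": the shift along the tool's x, y, z in cm; "hand": the opening, from -1 (shut) to 1 (fully open). In form: [{"wx": .., "wy": .., "wz": .., "dx": .., "dy": .., "dz": .., "hand": ..}, ...]. A call has exactly 10 rows; each row shifts and turns the commanded pose from where the row before left it, along the tool's axes as they then stand; what a row does not reach is not made up. A row lasts 1/8 s, in which the tool goes at most 62.5 mm and 10.7 degrees, less where a joint would pass 70% of its speed; a pose out of reach is approached as far as the arm can. A call is refused whole if a number of a shift passes 6.25 or a number of a turn 10.7, either way. A call with a gripper value outside its range is refused whole. The fingers move at their own pace and stop on an object; FORCE is the grip in N (left out, the last holds). Time passes only in rows, so rows that do not move let the fingers close, or fill a call up. It gives the time, the measured TCP pose, the force, the opening and the grip force at its end, in the units of the state.
- bot.state(): the state, without advancing time (a new reading comes with each control period).
- bot.grab_frame(name): name is "scene" or "side" or "wrist"; returns (picture, depth): 384x512x3 uint8, red, green, blue; 384x512 float32, m along the optical axis (not along the pixel's ray), 0 where there is no reading.
- bot.camera_params(name): a dict with "mtx" (3x3 intrinsics, pixels), "extrinsics" (4x4, takes a point from camera to world coordinates). Camera axes: x right, y down, z forward; pixel columns grow to the right and rows downward; lengths in m; the calibration is good to about 2 mm. A picture is of the moment at which its call begins: read the wrist's pose just before it. camera_params takes no time and is no camera call; for the wrist camera it gives the pose at the moment of the call.
- bot.sign_off(): hands the job in; it is judged then, once.
Trained networks look in the newest picture that a camera, given by its name, has taken for a name from the list of things; names that differ only in an ending like _2 or _b are one class to them, and where a whole thing is asked for, a point or a joint stands for the part that bears it (a point fixed in the world has none). Each returns a list of dicts, best first, with "confidence" (0 to 1); they miss things now and then, are a little off and sometimes report something else, mostly with a low value. They report only what shows in the picture. A call takes as long as a camera call. They do not tell look-alikes from the thing itself.
- bot.recognise(camera, target): "centre" ([row, column] in pixels, amid what is visible of it).
The state is a dict: "t": time; "joint_pos": joint angles; "qvel": joint speeds; "joint_efforts": joint torques, N m; "position": TCP position; "eef_rot": TCP orientation; "wrist_force": force on the tool from outside, world axes, zero at the start; "torque": the same for the moment, N m; "opening": finger opening in m; "grasp_force": force on a finger pad.
Only numpy, scipy, OpenCV 4.12 (cv2) and the standard library are available. Lean on these libraries where they do the work, as an engineer would, in place of code of your own. Each camera call takes 0.05 s, during which the arm holds its last target. There are 200 camera calls.

### The job

The filter disc already lies in the round seat of the filter clamp. With the fingertips or the outside of the fingers, push the steel strap round over the disc until its notched end is fully home on the bolt, and only then push the upright cam lever down flat. Grasp nothing: leave the disc lying in its seat and do not disturb the small things standing round the clamp.

Things in the scene. Friction and masses are not known exactly. Their poses are not given: they have to be found in the camera images.
- filter_clamp: fixed grey base plate, 130 (x) x 200 (y) mm, top 14 mm above the worktop; origin at the centre of its underside, on the worktop, z up. In its frame: disc seat, a ring of 126 mm outer diameter round the origin, rim 20 mm high; strap pivot, a vertical axis at x 0, y +78 mm; steel bolt carrying the cam lever at x 0, y -78 mm
- swing_strap (a joint): angle (rad) of the flat steel strap about the vertical pivot. 0 = fully home, a dead stop: the strap then runs along the clamp's -y axis from the pivot over the disc to the bolt. Growing = swung open, clockwise seen from above, towards the clamp's -x side; at 1.5 it points to the clamp's -x. It stays where it is left; about 2 N at 85 mm from the pivot moves it
- strap_push (a point): point on the strap's centre line, 85 mm from the pivot, mid-thickness (40 mm above the worktop); its y axis points to the pivot, its -x axis to the edge to be pushed. Strap: 24 mm wide, reaching 172 mm from the pivot, from 34 to 46 mm above the worktop; under it, 78 mm from the pivot, a rubber foot of 30 mm diameter reaches down to 21 mm
- cam_lever (a joint): angle (rad) of the cam lever about a level pin parallel to the clamp's x axis, 58 mm above the worktop, at the clamp's x 0, y -78 mm. 0 = upright, growing as the lever goes down outwards to the clamp's -y, 1.57 = flat (level), a dead stop. It stays where it is left; about 3 N at 70 mm from the pin moves it
- lever_end (a point): middle of the cam lever's free end, 82 mm from its pin; the black handle, from 38 to 82 mm from the pin, is 22 mm wide and 9 mm thick
- filter_disc: loose white disc, 110 mm diameter, 4 mm thick, lying in the clamp's seat (the seat leaves it about 3 mm play); origin at the centre of its underside. To be left there
- marker: felt marker, 124 mm long, 15 mm thick, lying on the worktop before the clamp; bystander, origin at its underside
- vial: small vial with black cap, 27 mm diameter, 66 mm high, standing beside the pivot post; bystander, origin at its underside
- small_bottle: white bottle, 38 mm diameter, 75 mm high, standing behind the clamp; bystander, origin at its underside
- glass_beaker: glass beaker, 54 mm diameter, 70 mm high, standing behind the clamp; bystander, origin at its underside
- steel_tweezers: steel tweezers, 118 mm long, lying to the left of the clamp; bystander, origin at its underside
Mind the look-alikes: they are no part of the job. There is more than one size of the filter_disc; the one meant has the size given above.

How it is judged:
On the way, in this order (a step that is already met when the one before it is completed fails the run):
1. the strap is swung fully home over the disc (value of joint swing_strap below 0.07 rad), for 0.2 s.
2. the cam lever is pushed down flat (value of joint cam_lever above 1.45 rad), for 0.2 s.
At the end, for the whole second after the job is handed in: The strap stands within 0.07 rad of its home stop over the disc, the cam lever is down to within 0.12 rad of level, and the disc lies flat in its seat (centre within 6 mm of the seat's, underside within 3 mm of the seat's floor), at rest (value of joint swing_strap below 0.07 rad and value of joint cam_lever above 1.45 rad and horizontal distance between filter_disc and filter_clamp below 0.006 m and z of filter_disc in the frame of filter_clamp below 0.017 m and linear speed of filter_disc below 0.02 m/s); the robot touches nothing.
It fails at once if the cam lever is pushed down past 0.7 rad before the strap is home (value of joint cam_lever above 0.7 rad and value of joint swing_strap above 0.1 rad).
It fails at once if the disc is lifted or driven out of its seat (z of filter_disc in the frame of filter_clamp above 0.024 m or horizontal distance between filter_disc and filter_clamp above 0.012 m).
It fails at once if a bystander (marker, vial, bottle, beaker, tweezers) is lifted or shoved by more than 20 mm (distance of any of marker, vial, small_bottle, glass_beaker, steel_tweezers from where it was at the start of the episode above 0.02 m).
It fails at once if the vial, the bottle or the beaker is tipped over (angle between any of vial, small_bottle, glass_beaker's own z axis and vertical above 0.5 rad).
It also fails if it takes over 51 s, if anything falls off the work surface, if the arm or the gripper's body presses on something with over 40 N, if the wrist force passes 120 N, or if a joint passes its speed limit or range.

## Working session

There is one attempt and no reset: what is moved stays moved. The work goes in short steps, Python scripts to look and compute and a shell command to move; the robot and the scene stay as the last step left them, time stands still between calls to the robot, and variables do not carry over. Pictures are saved under pics/ and viewed, at most 10 in all, crops included, and the job is handed in when it is done.

```bash
mkdir -p pics; cat > h.py <<'E'
import numpy as np, cv2
from bench import bot
def grab(n):
    p,d=bot.grab_frame(n); c=bot.camera_params(n); return p,d,np.array(c["mtx"]),np.array(c["extrinsics"])
def cloud(d,K,T):
    v,u=np.mgrid[:d.shape[0],:d.shape[1]]
    P=np.stack([(u-K[0,2])/K[0,0]*d,(v-K[1,2])/K[1,1]*d,d],-1)
    W=P@T[:3,:3].T+T[:3,3]; W[d==0]=np.nan; return W
E
python3 - <<'E'
from h import *
s=bot.state(); print(s["t"],s["position"],s["eef_rot"])
ims=[]
for n in("scene","side"):
    p,d,K,T=grab(n); np.savez("/tmp/%s.npz"%n,p=p,d=d,K=K,T=T); cv2.imwrite(f"pics/{n}0.png",p[:,:,::-1])
    W=cloud(d,K,T)
    for o in["filter_clamp","swing_strap","cam_lever","lever_end","strap_push","filter_disc","marker","vial","small_bottle","glass_beaker","steel_tweezers"]:
        for r in bot.recognise(n,o)[:2]:
            a,b=map(int,r["centre"]); print(n,o,a,b,round(r["confidence"],2),W[a,b].round(3))
E
```

```text
0.0 [ 0.17960886 -0.51958417  0.22386206] [-3.09704824e+00 -5.20135501e-01  2.03482161e-04]
scene filter_clamp 211 272 0.96 [ 0.477 -0.033  0.045]
scene swing_strap 214 281 0.89 [ 0.455 -0.045  0.041]
scene swing_strap 195 224 0.47 [0.604 0.021 0.059]
scene cam_lever 171 277 0.68 [ 0.553 -0.133  0.094]
scene lever_end 163 276 0.63 [ 0.56  -0.136  0.116]
scene strap_push 213 283 0.89 [ 0.45  -0.046  0.046]
scene filter_disc 206 264 0.72 [ 0.534 -0.065  0.017]
scene filter_disc 242 321 0.59 [ 0.339 -0.071  0.001]
scene vial 231 243 0.59 [0.475 0.076 0.039]
scene small_bottle 171 277 0.45 [ 0.553 -0.133  0.094]
scene glass_beaker 194 223 0.7 [0.603 0.026 0.065]
side filter_clamp 243 263 0.94 [ 0.504 -0.111  0.018]
side swing_strap 230 237 0.87 [ 0.45  -0.078  0.044]
side swing_strap 218 313 0.61 [ 0.634 -0.096  0.056]
side cam_lever 215 289 0.83 [ 0.553 -0.145  0.104]
side lever_end 217 286 0.52 [ 0.545 -0.148  0.101]
side lever_end 230 236 0.17 [ 0.447 -0.081  0.046]
side strap_push 229 235 0.78 [ 0.446 -0.075  0.045]
side strap_push 214 286 0.28 [ 0.545 -0.147  0.109]
side filter_disc 253 189 0.71 [ 0.335 -0.079  0.001]
side filter_disc 230 263 0.67 [ 0.521 -0.053  0.017]
side marker 274 257 0.75 [ 0.462 -0.209  0.012]
side vial 207 237 0.64 [0.478 0.046 0.037]
side small_bottle 222 313 0.92 [ 0.633 -0.098  0.047]
side glass_beaker 202 298 0.65 [ 0.623 -0.025  0.066]
side steel_tweezers 185 224 0.51 [0.483 0.258 0.007]
```

```bash
sleep 5; ls pics
```

```text
scene0.png
side0.png
```

```bash
python3 - <<'E'
from h import *
# top-down orthographic map from both clouds, 1mm/px ; x up, y left
H=np.zeros((480,600,3),np.uint8); Z=np.full((480,600),-1.)
for n in("scene","side"):
    f=np.load(f"/tmp/{n}.npz"); W=cloud(f["d"],f["K"],f["T"])
    m=np.isfinite(W[...,0]); w=W[m]; c=f["p"][m]
    r=((0.72-w[:,0])*1000).astype(int); q=((0.30-w[:,1])*1000).astype(int)
    ok=(r>=0)&(r<479)&(q>=0)&(q<599)&(w[:,2]<.2)
    for a,b,z,k in zip(r[ok],q[ok],w[ok,2],c[ok]):
        for aa in(a,a+1):
            for bb in(b,b+1):
                if z>Z[aa,bb]: Z[aa,bb]=z;H[aa,bb]=k
np.save("/tmp/Z.npy",Z)
for i in range(0,600,50): cv2.putText(H,f"{0.3-i/1000:.2f}",(i,475),0,.3,(255,255,255)); cv2.line(H,(i,0),(i,4),(255,255,255))
for i in range(20,480,50): cv2.putText(H,f"{0.72-i/1000:.2f}",(0,i),0,.3,(255,255,0))
cv2.imwrite("pics/top.png",H[:,:,::-1])
a=cv2.imread("pics/scene0.png")[130:280,180:360]; b=cv2.imread("pics/side0.png")[160:310,160:340]
cv2.imwrite("pics/crop.png",cv2.resize(np.vstack([a,b]),None,fx=2,fy=2) if 0 else cv2.resize(np.hstack([a,b]),(800,333),interpolation=2))
E
```

```text
(no output)
```

View pics/top.png

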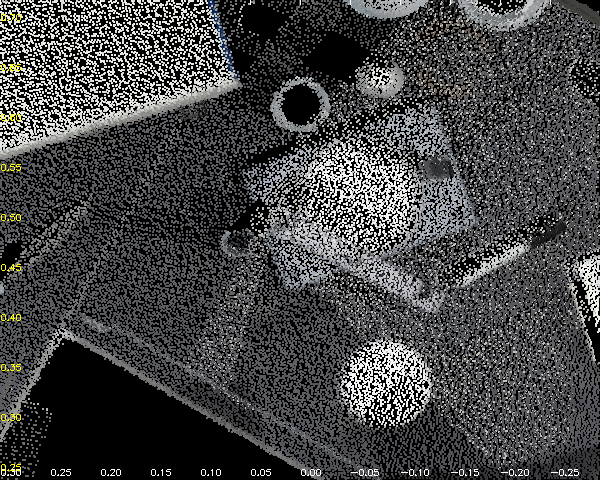

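View pics/crop.png

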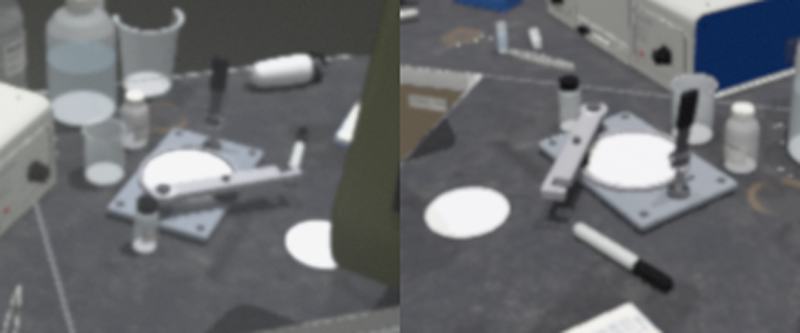

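The strap runs from the pivot by the vial (top map ≈ px 275,228) to its end at ≈ (435,300). The lever stands at ≈ (437,170).

Candidates for the disc: the white disc in the seat (scene 206,264; about 110 mm) or the loose disc on the worktop (scene 242,321; z≈0). The seated one is meant, and I'll leave both alone. Next I fit the poses.

```bash
python3 - <<'E'
from h import *
from scipy.spatial.transform import Rotation as R
w=[];col=[]
for n in("scene","side"):
    f=np.load(f"/tmp/{n}.npz"); W=cloud(f["d"],f["K"],f["T"]); w.append(W.reshape(-1,3)); col.append(f["p"].reshape(-1,3))
w=np.vstack(w);col=np.vstack(col).astype(int); m=np.isfinite(w[:,0]); w=w[m];col=col[m]
near=np.hypot(w[:,0]-.525,w[:,1]+.05)<.14
def comp(sel,k):
    I=np.zeros((480,600),np.uint8); r=((0.72-w[sel,0])*1000).astype(int); q=((.3-w[sel,1])*1000).astype(int)
    I[r,q]=1; I2=cv2.morphologyEx(I,cv2.MORPH_CLOSE,np.ones((k,k)))
    I2=cv2.morphologyEx(I2,cv2.MORPH_OPEN,np.ones((5,5)))
    n,l,s,c=cv2.connectedComponentsWithStats(I2); j=1+np.argmax(s[1:,4]); p=np.argwhere(l==j)
    return np.c_[.72-p[:,0]/1000-.0005,.3-p[:,1]/1000-.0005].astype(np.float32)
p=comp(near&(w[:,2]>.009)&(w[:,2]<.026),9); print("plate",cv2.minAreaRect(p))
st=near&(w[:,2]>.040)&(w[:,2]<.052)
p=comp(st,9); print("strap",cv2.minAreaRect(p),cv2.boxPoints(cv2.minAreaRect(p)).round(3).tolist())
white=near&(w[:,2]>.014)&(w[:,2]<.022)&(col.min(1)>170)
print("disc",cv2.minEnclosingCircle(comp(white,9)), np.median(w[white],0))
lv=near&(w[:,2]>.1)&(w[:,2]<.15); print("lever",np.median(w[lv],0),w[lv].min(0),w[lv].max(0),lv.sum())
hi=near&(w[:,2]>.052)&(w[:,2]<.095); print("mid z: ",np.c_[w[hi].round(3)][::25].tolist())
s=bot.state();print(R.from_rotvec(s["eef_rot"]).as_matrix().round(3))
E
```

```text
plate ((0.5225473046302795, -0.05892276018857956), (0.13629744946956635, 0.20767825841903687), 19.844642639160156)
strap ((0.461251825094223, -0.05435577780008316), (0.192257359623909, 0.031875669956207275), 62.7004280090332) [[0.40299999713897705, -0.13199999928474426], [0.4309999942779541, -0.1469999998807907], [0.5199999809265137, 0.024000000208616257], [0.4909999966621399, 0.03799999877810478]]
disc ((0.5230000019073486, -0.058500003069639206), 0.06621544063091278) [ 0.53173858 -0.06157232  0.01724504]
lever [ 0.55251884 -0.14490275  0.12079348] [ 0.54254779 -0.15235102  0.10017877] [ 0.56649796 -0.1265734   0.14004643] 248
mid z:  [[0.652, -0.074, 0.076], [0.652, -0.069, 0.071], [0.553, -0.13, 0.085], [0.634, -0.072, 0.067], [0.656, -0.065, 0.054], [0.632, -0.074, 0.058], [0.545, -0.132, 0.068], [0.643, -0.007, 0.068], [0.633, -0.012, 0.067], [0.632, -0.015, 0.063], [0.62, -0.019, 0.063], [0.637, 0.013, 0.063], [0.627, 0.022, 0.065], [0.601, 0.021, 0.067], [0.591, 0.004, 0.061], [0.598, 0.02, 0.058], [0.479, 0.051, 0.064], [0.477, 0.064, 0.063], [0.482, 0.076, 0.057], [0.476, 0.069, 0.065], [0.49, 0.057, 0.066], [0.485, 0.051, 0.066], [0.479, 0.048, 0.066], [0.467, 0.055, 0.061], [0.636, 0.009, 0.06], [0.63, 0.015, 0.054], [0.638, 0.005, 0.055], [0.626, -0.024, 0.065], [0.613, -0.029, 0.061], [0.649, -0.077, 0.074], [0.64, -0.091, 0.075], [0.652, -0.09, 0.067], [0.628, -0.078, 0.056], [0.651, -0.092, 0.057], [0.639, -0.097, 0.056], [0.549, -0.145, 0.092], [0.551, -0.141, 0.082], [0.555, -0.136, 0.068], [0.549, -0.14, 0.063], [0.54, -0.14, 0.057]]
[[ 0.945  0.327  0.   ]
 [ 0.327 -0.945  0.   ]
 [ 0.    -0.    -1.   ]]
```

```bash
python3 -m pendant '[{"dx":3.8,"dy":-3.7,"hand":-1},{"dx":3.9,"dy":-3.8,"hand":-1},{"dx":3.9,"dy":-3.8,"hand":-1},{"dx":3.9,"dy":-3.8,"hand":-1},{"dx":3.9,"dy":-3.8,"hand":-1},{"dx":3.9,"dy":-3.8,"hand":-1},{"dx":3.9,"dy":-3.8,"hand":-1},{"dx":3.9,"dy":-3.8,"hand":-1},{"dx":3.9,"dy":-3.7,"hand":-1},{"dx":3.7,"dy":-3.6,"hand":-1}]' 10
python3 -m pendant '[{"wz":-10,"hand":-1},{"wz":-10,"hand":-1},{"wz":-10,"hand":-1},{"wz":-10,"hand":-1},{"wz":-10,"hand":-1},{"wz":-10,"hand":-1},{"wz":-10,"hand":-1},{"wz":-10,"hand":-1},{"wz":-9,"hand":-1},{"hand":-1}]'
cat >> h.py <<'E'
from scipy.spatial.transform import Rotation as R
C=np.array([.5225,-.059]); A=np.deg2rad(19.8); EX=np.array([np.cos(A),np.sin(A)]); EY=np.array([-EX[1],EX[0]])
def clampxyz(p): return np.r_[(np.array(p[:2])-C)@EX,(np.array(p[:2])-C)@EY,p[2]]*1000
def tell():
    s=bot.state(); M=R.from_rotvec(s["eef_rot"]).as_matrix(); print("t",s["t"],"clamp mm",clampxyz(s["position"]).round(1),"open",round(s["opening"],4),"F",np.round(s["wrist_force"],1)); print("toolx,y,z yaw rel clamp",[round(float(np.rad2deg(np.arctan2(M[1,i],M[0,i])-A)),1) for i in(0,1)],"z",M[:,2].round(3)); return s,M
def to(x,y,z):
    s,M=tell(); w=np.r_[C+EX*x/1000+EY*y/1000,z/1000]; print("tool shift cm",((w-s["position"])@M*100).round(2))
E
python3 - <<'E'
from h import *
to(-86.5,53,56)
p,d,K,T=grab("wrist"); cv2.imwrite("pics/w1.png",p[:,:,::-1])
E
```

```text
t 1.2 clamp mm [-478.6 -317.4  224.4] open 0.0939 F [-1.   0.4  0.8]
toolx,y,z yaw rel clamp [-0.7, -90.7] z [ 0.  0. -1.]
tool shift cm [ 38.74 -37.54  16.85]invalid input at $[0]: expected keys wx, wy, wz, dx, dy, dz, hand
invalid input at $[0]: expected keys wx, wy, wz, dx, dy, dz, hand
```

View pics/w1.png

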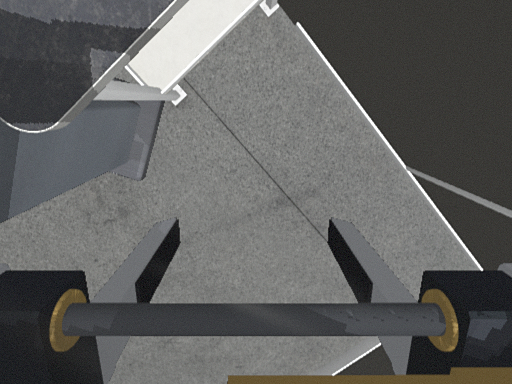

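The wrist picture shows bare worktop, the open fingers at cols 100-180 and 330-410, and an unknown pale/grey object at the upper left (≈ 60,130). Before travelling I check heights along the way.

```bash
python3 - <<'E'
from h import *
p,d,K,T=grab("wrist"); W=cloud(d,K,T)
for v in range(10,380,40): print([tuple(W[v,u].round(2)) for u in range(20,512,100)])
for n in("scene","side"):
    f=np.load(f"/tmp/{n}.npz"); W=cloud(f["d"],f["K"],f["T"]); w=W[np.isfinite(W[...,0])]
    a=np.array([.18,-.52]);b=np.array([.423,-.038]);t=np.clip((w[:,:2]-a)@(b-a)/((b-a)@(b-a)),0,1)
    dist=np.linalg.norm(w[:,:2]-a-t[:,None]*(b-a),axis=1)
    h=(dist<.13)&(w[:,2]>.1); print(n,h.sum(),w[h][::max(1,h.sum()//12)].round(2).tolist())
E
```

```text
[(np.float64(0.26), np.float64(-0.21), np.float64(0.0)), (np.float64(0.3), np.float64(-0.32), np.float64(0.0)), (np.float64(0.47), np.float64(-0.32), np.float64(-0.63)), (np.float64(0.53), np.float64(-0.59), np.float64(-0.53)), (np.float64(0.47), np.float64(-0.7), np.float64(-0.15))]
[(np.float64(0.22), np.float64(-0.22), np.float64(0.0)), (np.float64(0.26), np.float64(-0.33), np.float64(0.0)), (np.float64(0.39), np.float64(-0.32), np.float64(-0.85)), (np.float64(0.49), np.float64(-0.66), np.float64(-0.77)), (np.float64(0.44), np.float64(-0.75), np.float64(-0.22))]
[(np.float64(0.17), np.float64(-0.23), np.float64(-0.0)), (np.float64(0.18), np.float64(-0.22), np.float64(-0.29)), (np.float64(0.25), np.float64(-0.36), np.float64(-0.85)), (np.float64(0.38), np.float64(-0.72), np.float64(-0.85)), (np.float64(0.39), np.float64(-0.83), np.float64(-0.31))]
[(np.float64(0.07), np.float64(-0.12), np.float64(-0.16)), (np.float64(0.03), np.float64(-0.12), np.float64(-0.61)), (np.float64(0.11), np.float64(-0.4), np.float64(-0.85)), (np.float64(0.24), np.float64(-0.78), np.float64(-0.85)), (np.fl
[... 1654 characters left out ...]
76), np.float64(-0.85)), (np.float64(-0.85), np.float64(-1.23), np.float64(-0.83)), (np.float64(0.2), np.float64(-0.57), np.float64(0.31))]
scene 2262 [[0.17, -0.27, 0.52], [0.17, -0.39, 0.45], [0.19, -0.49, 0.41], [0.16, -0.49, 0.4], [0.14, -0.5, 0.39], [0.16, -0.49, 0.38], [0.21, -0.53, 0.33], [0.16, -0.48, 0.34], [0.18, -0.43, 0.33], [0.13, -0.45, 0.33], [0.13, -0.45, 0.31], [0.15, -0.47, 0.27], [0.16, -0.47, 0.21]]
side 21592 [[0.22, -0.52, 0.51], [0.24, -0.54, 0.49], [0.24, -0.55, 0.48], [0.21, -0.54, 0.46], [0.21, -0.54, 0.43], [0.2, -0.54, 0.4], [0.19, -0.53, 0.37], [0.2, -0.54, 0.35], [0.24, -0.58, 0.35], [0.23, -0.6, 0.34], [0.2, -0.6, 0.33], [0.19, -0.6, 0.32], [0.21, -0.57, 0.24]]
```

The grey object is the robot's own cart, below the work surface. The other high points are the arm itself, so the path is clear.

```bash
python3 -m pendant '[{"wx":0,"wy":0,"wz":0,"dx":3.8,"dy":-3.7,"dz":0,"hand":-1},{"wx":0,"wy":0,"wz":0,"dx":3.9,"dy":-3.8,"dz":0,"hand":-1},{"wx":0,"wy":0,"wz":0,"dx":3.9,"dy":-3.8,"dz":0,"hand":-1},{"wx":0,"wy":0,"wz":0,"dx":3.9,"dy":-3.8,"dz":0,"hand":-1},{"wx":0,"wy":0,"wz":0,"dx":3.9,"dy":-3.8,"dz":0,"hand":-1},{"wx":0,"wy":0,"wz":0,"dx":3.9,"dy":-3.8,"dz":0,"hand":-1},{"wx":0,"wy":0,"wz":0,"dx":3.9,"dy":-3.8,"dz":0,"hand":-1},{"wx":0,"wy":0,"wz":0,"dx":3.9,"dy":-3.8,"dz":0,"hand":-1},{"wx":0,"wy":0,"wz":0,"dx":3.9,"dy":-3.7,"dz":0,"hand":-1},{"wx":0,"wy":0,"wz":0,"dx":3.7,"dy":-3.6,"dz":0,"hand":-1}]' 10
python3 -m pendant '[{"wx":0,"wy":0,"wz":-10,"dx":0,"dy":0,"dz":0,"hand":-1},{"wx":0,"wy":0,"wz":-10,"dx":0,"dy":0,"dz":0,"hand":-1},{"wx":0,"wy":0,"wz":-10,"dx":0,"dy":0,"dz":0,"hand":-1},{"wx":0,"wy":0,"wz":-10,"dx":0,"dy":0,"dz":0,"hand":-1},{"wx":0,"wy":0,"wz":-10,"dx":0,"dy":0,"dz":0,"hand":-1},{"wx":0,"wy":0,"wz":-10,"dx":0,"dy":0,"dz":0,"hand":-1},{"wx":0,"wy":0,"wz":-10,"dx":0,"dy":0,"dz":0,"hand":-1},{"wx":0,"wy":0,"wz":-10,"dx":0,"dy":0,"dz":0,"hand":-1},{"wx":0,"wy":0,"wz":-10,"dx":0,"dy":0,"dz":0,"hand":-1},{"wx":0,"wy":0,"wz":-0.7,"dx":0,"dy":0,"dz":0,"hand":-1}]'
python3 - <<'E'
from h import *
to(-86.5,53,56)
p,d,K,T=grab("wrist"); cv2.imwrite("pics/w2.png",p[:,:,::-1]); W=cloud(d,K,T).reshape(-1,3); np.savez("/tmp/w2.npz",p=p,d=d,K=K,T=T)
q=np.array([clampxyz(x) for x in W if np.isfinite(x[0])]); s=q[(q[:,2]>38)&(q[:,2]<54)&(abs(q[:,0])<140)&(q[:,1]>-120)&(q[:,1]<110)]
print(len(s), cv2.minAreaRect(s[:,:2].astype(np.float32)))
E
```

```text
t: 2.55
position: [0.4232, -0.0362, 0.2247]
eef_rot: [3.098, 0.521, 0.001]
wrist_force: [-0.3, -0.7, -0.1]
opening: 0.0007
grasp_force: 0.0
t: 3.8
position: [0.4226, -0.038, 0.2245]
eef_rot: [1.808, 2.569, 0.0]
wrist_force: [0.2, 0.1, 0.0]
opening: 0.0006
grasp_force: 0.0
t 3.8 clamp mm [-86.9  53.6 224.5] open 0.0006 F [0.2 0.1 0. ]
toolx,y,z yaw rel clamp [89.9, -0.1] z [ 0. -0. -1.]
tool shift cm [-0.06  0.03 16.85]
3809 ((4.5051116943359375, 12.023040771484375), (158.8498077392578, 252.70559692382812), 78.59107971191406)
```

View pics/w2.png

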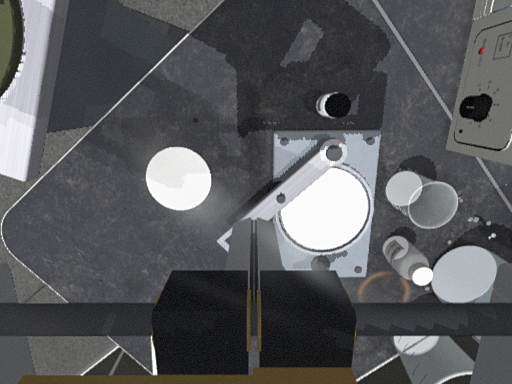

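The picture shows the plate square to the image, the seated disc at ≈ (row 208, col 322), the strap pivot at (153,333), the strap end at (240,226) and the closed fingers at col 253. Next I check the calibration against these.

```bash
python3 - <<'E'
from h import *
f=np.load("/tmp/w2.npz");K,T=f["K"],f["T"]
def at(v,u,z):
    r=T[:3,:3]@np.array([(u-K[0,2])/K[0,0],(v-K[1,2])/K[1,1],1]); k=(z-T[2,3])/r[2]; return clampxyz(T[:3,3]+k*r).round(1)
for nm,v,u,z in[("disc",208,322.5,.018),("pivot",153,333,.05),("strapend",240,226,.046),("strap hole",197,280,.046),("plate TL",131,274,.014),("plate TR",131,380,.014),("plate BR",276,367,.014)]: print(nm,at(v,u,z))
E
```

```text
disc [-0.4  2.1 18. ]
pivot [-0.1 77.5 50. ]
strapend [-121.1  -28.5   46. ]
strap hole [-57.   25.6  46. ]
plate TL [-63.   98.3  14. ]
plate TR [63.7 97.9 14. ]
plate BR [ 67.2 -98.1  14. ]
```

```bash
python3 -m pendant '[{"wx":0,"wy":0,"wz":0,"dx":0,"dy":0,"dz":3.4,"hand":-1},{"wx":0,"wy":0,"wz":0,"dx":0,"dy":0,"dz":3.4,"hand":-1},{"wx":0,"wy":0,"wz":0,"dx":0,"dy":0,"dz":3.4,"hand":-1},{"wx":0,"wy":0,"wz":0,"dx":0,"dy":0,"dz":3.4,"hand":-1},{"wx":0,"wy":0,"wz":0,"dx":0,"dy":0,"dz":1.5,"hand":-1},{"wx":0,"wy":0,"wz":0,"dx":0,"dy":0,"dz":1,"hand":-1},{"wx":0,"wy":0,"wz":0,"dx":0,"dy":0,"dz":0.7,"hand":-1},{"wx":0,"wy":0,"wz":0,"dx":0,"dy":0,"dz":0,"hand":-1},{"wx":0,"wy":0,"wz":0,"dx":0,"dy":0,"dz":0,"hand":-1},{"wx":0,"wy":0,"wz":0,"dx":0,"dy":0,"dz":0,"hand":-1}]'
python3 - <<'E'
from h import *
s,M=tell()
p0=clampxyz(s["position"])[:2]
for th in np.r_[np.linspace(.82,0,11),-.03]:
    c=np.array([-80*np.sin(th),78-80*np.cos(th)]); n=np.array([-np.cos(th),np.sin(th)])
    q=c+n*(12+12.5*np.cos(th)+8*np.sin(abs(th))); print(round(th,3),q.round(1),"step cm dx(y),dy(x)",((q-p0)/10).round(2)[::-1]); p0=q
E
```

```text
t: 5.1
position: [0.4228, -0.0381, 0.0568]
eef_rot: [1.807, 2.569, 0.0]
wrist_force: [-0.2, -0.0, 0.3]
opening: 0.0007
grasp_force: 0.0
t 5.1 clamp mm [-86.7  53.5  56.8] open 0.0007 F [-0.2 -0.   0.3]
toolx,y,z yaw rel clamp [90.0, -0.0] z [ 0.001 -0.    -1.   ]
0.82 [-76.5  42.7] step cm dx(y),dy(x) [-1.08  1.02]
0.738 [-73.5  36.7] step cm dx(y),dy(x) [-0.6  0.3]
0.656 [-70.   30.9] step cm dx(y),dy(x) [-0.58  0.35]
0.574 [-66.   25.4] step cm dx(y),dy(x) [-0.55  0.4 ]
0.492 [-61.4  20.1] step cm dx(y),dy(x) [-0.52  0.46]
0.41 [-56.3  15.3] step cm dx(y),dy(x) [-0.49  0.51]
0.328 [-50.8  10.8] step cm dx(y),dy(x) [-0.45  0.56]
0.246 [-44.8   6.8] step cm dx(y),dy(x) [-0.4  0.6]
0.164 [-38.4   3.3] step cm dx(y),dy(x) [-0.35  0.64]
0.082 [-31.6   0.3] step cm dx(y),dy(x) [-0.29  0.68]
0.0 [-24.5  -2. ] step cm dx(y),dy(x) [-0.23  0.71]
-0.03 [-22.3  -2.7] step cm dx(y),dy(x) [-0.07  0.22]
```

```bash
python3 -m pendant '[{"wx":0,"wy":0,"wz":0,"dx":-1.1,"dy":1.0,"dz":0,"hand":-1},{"wx":0,"wy":0,"wz":0,"dx":-0.6,"dy":0.3,"dz":0,"hand":-1},{"wx":0,"wy":0,"wz":0,"dx":-0.6,"dy":0.35,"dz":0,"hand":-1},{"wx":0,"wy":0,"wz":0,"dx":-0.55,"dy":0.4,"dz":0,"hand":-1},{"wx":0,"wy":0,"wz":0,"dx":-0.5,"dy":0.45,"dz":0,"hand":-1},{"wx":0,"wy":0,"wz":0,"dx":-0.5,"dy":0.5,"dz":0,"hand":-1},{"wx":0,"wy":0,"wz":0,"dx":-0.45,"dy":0.55,"dz":0,"hand":-1},{"wx":0,"wy":0,"wz":0,"dx":-0.4,"dy":0.6,"dz":0,"hand":-1},{"wx":0,"wy":0,"wz":0,"dx":-0.35,"dy":0.65,"dz":0,"hand":-1},{"wx":0,"wy":0,"wz":0,"dx":-0.3,"dy":0.65,"dz":0,"hand":-1}]'
python3 - <<'E'
from h import *
to(-24.5,-2,56.5)
E
```

```text
t: 6.35
position: [0.4924, -0.07, 0.0564]
eef_rot: [-1.807, -2.57, 0.0]
wrist_force: [-2.5, 1.9, 1.7]
opening: 0.0005
grasp_force: 1.4
t 6.35 clamp mm [-32.   -0.1  56.4] open 0.0005 F [-2.5  1.9  1.7]
toolx,y,z yaw rel clamp [90.0, -0.0] z [-0. -0. -1.]
tool shift cm [-0.18  0.75 -0.01]
```

Contact force is as expected (~3 N). I push on to the stop gently.

```bash
python3 -m pendant '[{"wx":0,"wy":0,"wz":0,"dx":-0.1,"dy":0.3,"dz":0,"hand":-1},{"wx":0,"wy":0,"wz":0,"dx":-0.1,"dy":0.2,"dz":0,"hand":-1},{"wx":0,"wy":0,"wz":0,"dx":0,"dy":0.15,"dz":0,"hand":-1},{"wx":0,"wy":0,"wz":0,"dx":0,"dy":0.1,"dz":0,"hand":-1},{"wx":0,"wy":0,"wz":0,"dx":0,"dy":0.05,"dz":0,"hand":-1},{"wx":0,"wy":0,"wz":0,"dx":0,"dy":0.05,"dz":0,"hand":-1},{"wx":0,"wy":0,"wz":0,"dx":0,"dy":0,"dz":0,"hand":-1},{"wx":0,"wy":0,"wz":0,"dx":0,"dy":0,"dz":0,"hand":-1},{"wx":0,"wy":0,"wz":0,"dx":0,"dy":0,"dz":0,"hand":-1},{"wx":0,"wy":0,"wz":0,"dx":0,"dy":0,"dz":0,"hand":-1}]'
python3 - <<'E'
from h import *
to(-24.5,-2,56.5)
p,d,K,T=grab("side"); cv2.imwrite("pics/s3.png",cv2.resize(p[160:310,160:340,::-1],(720,600)))
E
```

```text
t: 7.6
position: [0.5007, -0.069, 0.0565]
eef_rot: [1.807, 2.57, 0.0]
wrist_force: [-1.6, -2.2, 1.8]
opening: 0.0003
grasp_force: 1.3
t 7.6 clamp mm [-23.9  -2.   56.5] open 0.0003 F [-1.6 -2.2  1.8]
toolx,y,z yaw rel clamp [90.0, -0.0] z [ 0. -0. -1.]
tool shift cm [-0.   -0.06 -0.  ]
```

View pics/s3.png

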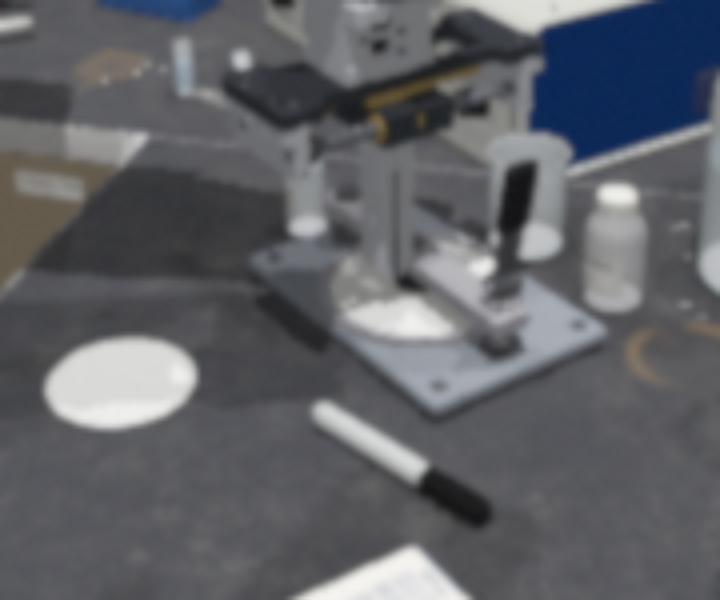

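The strap now runs from the fingers to the bolt, where the lever stands at (505,285), but the force hasn't risen to a dead-stop level. I press further until it does.

```bash
python3 -m pendant '[{"wx":0,"wy":0,"wz":0,"dx":0,"dy":0.1,"dz":0,"hand":-1},{"wx":0,"wy":0,"wz":0,"dx":0,"dy":0.1,"dz":0,"hand":-1},{"wx":0,"wy":0,"wz":0,"dx":0,"dy":0.05,"dz":0,"hand":-1},{"wx":0,"wy":0,"wz":0,"dx":0,"dy":0,"dz":0,"hand":-1},{"wx":0,"wy":0,"wz":0,"dx":0,"dy":0,"dz":0,"hand":-1},{"wx":0,"wy":0,"wz":0,"dx":0,"dy":0,"dz":0,"hand":-1},{"wx":0,"wy":0,"wz":0,"dx":0,"dy":0,"dz":0,"hand":-1},{"wx":0,"wy":0,"wz":0,"dx":0,"dy":0,"dz":0,"hand":-1},{"wx":0,"wy":0,"wz":0,"dx":0,"dy":0,"dz":0,"hand":-1},{"wx":0,"wy":0,"wz":0,"dx":0,"dy":0,"dz":0,"hand":-1}]'
python3 -c "
from h import *
tell()"
```

```text
t: 8.9
position: [0.503, -0.0681, 0.0565]
eef_rot: [1.807, 2.57, 0.0]
wrist_force: [-1.8, -1.6, 2.1]
opening: 0.0007
grasp_force: 1.3
t 8.9 clamp mm [-21.4  -2.   56.5] open 0.0007 F [-1.8 -1.6  2.1]
toolx,y,z yaw rel clamp [90.0, -0.0] z [ 0.  0. -1.]
```

```bash
python3 -m pendant '[{"wx":0,"wy":0,"wz":0,"dx":0,"dy":0.1,"dz":0,"hand":-1},{"wx":0,"wy":0,"wz":0,"dx":0,"dy":0.1,"dz":0,"hand":-1},{"wx":0,"wy":0,"wz":0,"dx":0,"dy":0.1,"dz":0,"hand":-1},{"wx":0,"wy":0,"wz":0,"dx":0,"dy":0,"dz":0,"hand":-1},{"wx":0,"wy":0,"wz":0,"dx":0,"dy":0,"dz":0,"hand":-1},{"wx":0,"wy":0,"wz":0,"dx":0,"dy":0,"dz":0,"hand":-1},{"wx":0,"wy":0,"wz":0,"dx":0,"dy":0,"dz":0,"hand":-1},{"wx":0,"wy":0,"wz":0,"dx":0,"dy":0,"dz":0,"hand":-1},{"wx":0,"wy":0,"wz":0,"dx":0,"dy":0,"dz":0,"hand":-1},{"wx":0,"wy":0,"wz":0,"dx":0,"dy":0,"dz":0,"hand":-1}]'
python3 -c "
from h import *
tell()"
```

```text
t: 10.15
position: [0.5041, -0.0678, 0.0562]
eef_rot: [-1.805, -2.567, 0.005]
wrist_force: [-15.2, -9.8, 11.2]
opening: 0.0006
grasp_force: 9.9
t 10.15 clamp mm [-20.3  -2.   56.2] open 0.0006 F [-15.2  -9.8  11.2]
toolx,y,z yaw rel clamp [90.0, -0.0] z [-0.005 -0.001 -1.   ]
```

Force jumped to 18 N, so the strap is on its dead stop. I back off, rise, and go to the inner side of the lever.

```bash
python3 -m pendant '[{"wx":0,"wy":0,"wz":0,"dx":0,"dy":-0.7,"dz":0,"hand":-1},{"wx":0,"wy":0,"wz":0,"dx":0,"dy":-0.8,"dz":0,"hand":-1},{"wx":0,"wy":0,"wz":0,"dx":0,"dy":0,"dz":-2,"hand":-1},{"wx":0,"wy":0,"wz":0,"dx":0,"dy":0,"dz":-2,"hand":-1},{"wx":0,"wy":0,"wz":0,"dx":0,"dy":0,"dz":-2,"hand":-1},{"wx":0,"wy":0,"wz":0,"dx":0,"dy":0,"dz":-1.8,"hand":-1},{"wx":0,"wy":0,"wz":0,"dx":-1.5,"dy":1.5,"dz":0,"hand":-1},{"wx":0,"wy":0,"wz":0,"dx":-1.5,"dy":1.5,"dz":0,"hand":-1},{"wx":0,"wy":0,"wz":0,"dx":-1.2,"dy":0.5,"dz":0,"hand":-1},{"wx":0,"wy":0,"wz":0,"dx":0,"dy":0,"dz":0,"hand":-1}]'
python3 - <<'E'
from h import *
s,M=tell()
p,d,K,T=grab("side"); W=cloud(d,K,T).reshape(-1,3); q=np.array([clampxyz(x) for x in W if np.isfinite(x[0])])
l=q[(abs(q[:,0])<14)&(q[:,1]<-62)&(q[:,1]>-125)&(q[:,2]>60)]
for z in range(60,145,10):
    k=l[(l[:,2]>=z)&(l[:,2]<z+10)]
    if len(k): print(z,len(k),np.median(k,0).round(1))
st=q[(abs(q[:,0])<40)&(q[:,1]<-15)&(q[:,1]>-95)&(q[:,2]>42)&(q[:,2]<49)]
for y in range(-95,-15,15):
    k=st[(st[:,1]>=y)&(st[:,1]<y+15)]
    if len(k): print("strap",y,len(k),k[:,0].min().round(1),k[:,0].max().round(1))
cv2.imwrite("pics/s4.png",cv2.resize(p[160:310,160:340,::-1],(720,600)))
E
```

```text
t: 11.4
position: [0.5387, -0.1002, 0.1341]
eef_rot: [-1.808, -2.569, 0.0]
wrist_force: [-0.1, -0.2, 0.1]
opening: 0.0003
grasp_force: 0.0
t 11.4 clamp mm [  1.2 -44.3 134.1] open 0.0003 F [-0.1 -0.2  0.1]
toolx,y,z yaw rel clamp [89.9, -0.1] z [-0.001  0.    -1.   ]
60 38 [ -3.  -84.8  63.9]
70 21 [ -2.7 -85.4  75.2]
80 24 [ -1.4 -86.9  84.7]
90 19 [ -1.8 -89.2  94.8]
100 32 [ -4.5 -90.8 104.9]
110 35 [ -3.2 -92.6 114.3]
120 33 [ -2.  -94.6 125.2]
130 40 [ -2.2 -95.1 136.1]
140 1 [ -2.2 -95.1 140.4]
strap -95 44 -12.4 11.3
strap -80 13 -11.8 -6.4
strap -65 31 -12.4 6.4
strap -50 38 -12.7 10.4
strap -35 35 -11.6 12.3
strap -20 12 -10.0 11.7
```

View pics/s4.png

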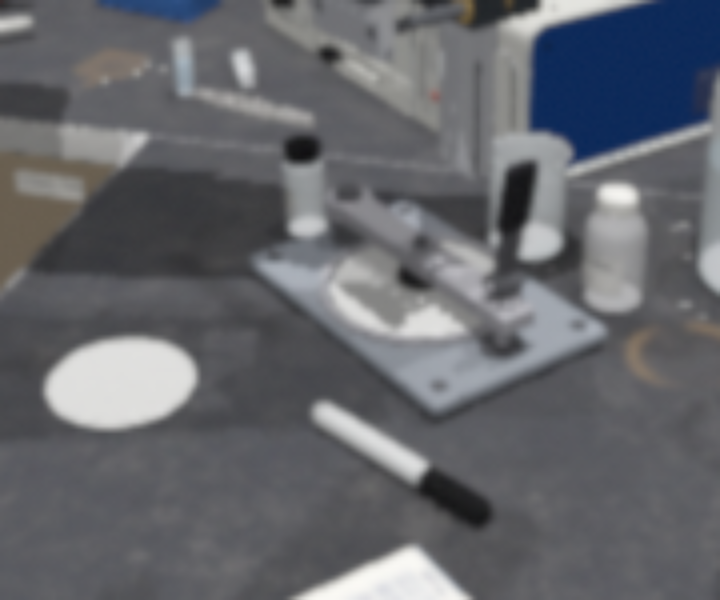

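The strap's edges lie at x≈±12 all along, so it is home, and the disc is in its seat under the foot. The lever stands at θ≈0.15 and the bystanders haven't moved. Next I plan the lever arc.

```bash
python3 - <<'E'
import numpy as np
p=np.array([-44.3,134.1])
for t in [.15,.25]+list(np.linspace(.35,1.57,17))+[1.6]:
    q=np.array([-78-60*np.sin(t)+4.5*np.cos(t)+8,58+60*np.cos(t)+4.5*np.sin(t)+19]); print(round(t,2),q.round(1),"dx,dz",((q-p)/10*[1,-1]).round(2)); p=q
E
```

```text
0.15 [-74.5 137. ] dx,dz [-3.02 -0.29]
0.25 [-80.5 136.2] dx,dz [-0.6   0.08]
0.35 [-86.3 134.9] dx,dz [-0.59  0.13]
0.43 [-90.7 133.5] dx,dz [-0.44  0.14]
0.5 [-95.  131.8] dx,dz [-0.42  0.17]
0.58 [-99.1 129.7] dx,dz [-0.41  0.21]
0.66 [-103.   127.3] dx,dz [-0.39  0.24]
0.73 [-106.7  124.7] dx,dz [-0.37  0.27]
0.81 [-110.2  121.7] dx,dz [-0.35  0.29]
0.88 [-113.5  118.5] dx,dz [-0.33  0.32]
0.96 [-116.6  115.1] dx,dz [-0.3   0.34]
1.04 [-119.3  111.4] dx,dz [-0.28  0.37]
1.11 [-121.8  107.6] dx,dz [-0.25  0.39]
1.19 [-124.   103.5] dx,dz [-0.22  0.4 ]
1.27 [-125.9   99.4] dx,dz [-0.19  0.42]
1.34 [-127.4   95. ] dx,dz [-0.15  0.43]
1.42 [-128.6   90.6] dx,dz [-0.12  0.44]
1.49 [-129.5   86.1] dx,dz [-0.09  0.45]
1.57 [-130.    81.5] dx,dz [-0.05  0.46]
1.6 [-130.1   79.7] dx,dz [-0.01  0.18]
```

```bash
python3 -m pendant '[{"wx":0,"wy":0,"wz":0,"dx":-1.5,"dy":-0.1,"dz":-0.1,"hand":-1},{"wx":0,"wy":0,"wz":0,"dx":-1.5,"dy":0,"dz":-0.2,"hand":-1},{"wx":0,"wy":0,"wz":0,"dx":-0.6,"dy":0,"dz":0.1,"hand":-1},{"wx":0,"wy":0,"wz":0,"dx":-0.6,"dy":0,"dz":0.15,"hand":-1},{"wx":0,"wy":0,"wz":0,"dx":-0.45,"dy":0,"dz":0.15,"hand":-1},{"wx":0,"wy":0,"wz":0,"dx":-0.4,"dy":0,"dz":0.15,"hand":-1},{"wx":0,"wy":0,"wz":0,"dx":-0.4,"dy":0,"dz":0.2,"hand":-1},{"wx":0,"wy":0,"wz":0,"dx":-0.4,"dy":0,"dz":0.25,"hand":-1},{"wx":0,"wy":0,"wz":0,"dx":-0.35,"dy":0,"dz":0.25,"hand":-1},{"wx":0,"wy":0,"wz":0,"dx":-0.35,"dy":0,"dz":0.3,"hand":-1}]'
python3 -c "
from h import *
tell()"
```

```text
t: 12.7
position: [0.5603, -0.1621, 0.1218]
eef_rot: [1.807, 2.57, 0.0]
wrist_force: [0.2, 0.3, 4.5]
opening: 0.0002
grasp_force: 1.7
t 12.7 clamp mm [   0.6 -109.8  121.8] open 0.0002 F [0.2 0.3 4.5]
toolx,y,z yaw rel clamp [90.0, -0.0] z [ 0. -0. -1.]
```

```bash
python3 -m pendant '[{"wx":0,"wy":0,"wz":0,"dx":-0.35,"dy":0,"dz":0.3,"hand":-1},{"wx":0,"wy":0,"wz":0,"dx":-0.3,"dy":0,"dz":0.35,"hand":-1},{"wx":0,"wy":0,"wz":0,"dx":-0.3,"dy":0,"dz":0.35,"hand":-1},{"wx":0,"wy":0,"wz":0,"dx":-0.25,"dy":0,"dz":0.4,"hand":-1},{"wx":0,"wy":0,"wz":0,"dx":-0.2,"dy":0,"dz":0.4,"hand":-1},{"wx":0,"wy":0,"wz":0,"dx":-0.2,"dy":0,"dz":0.4,"hand":-1},{"wx":0,"wy":0,"wz":0,"dx":-0.15,"dy":0,"dz":0.45,"hand":-1},{"wx":0,"wy":0,"wz":0,"dx":-0.1,"dy":0,"dz":0.45,"hand":-1},{"wx":0,"wy":0,"wz":0,"dx":-0.1,"dy":0,"dz":0.45,"hand":-1},{"wx":0,"wy":0,"wz":0,"dx":0,"dy":0,"dz":0.3,"hand":-1}]'
python3 -m pendant '[{"wx":0,"wy":0,"wz":0,"dx":0,"dy":0,"dz":0.1,"hand":-1},{"wx":0,"wy":0,"wz":0,"dx":0,"dy":0,"dz":0.1,"hand":-1},{"wx":0,"wy":0,"wz":0,"dx":0,"dy":0,"dz":0.05,"hand":-1},{"wx":0,"wy":0,"wz":0,"dx":0,"dy":0,"dz":0,"hand":-1},{"wx":0,"wy":0,"wz":0,"dx":0,"dy":0,"dz":0,"hand":-1},{"wx":0,"wy":0,"wz":0,"dx":0,"dy":0,"dz":0,"hand":-1},{"wx":0,"wy":0,"wz":0,"dx":0,"dy":0,"dz":0,"hand":-1},{"wx":0,"wy":0,"wz":0,"dx":0,"dy":0,"dz":0,"hand":-1},{"wx":0,"wy":0,"wz":0,"dx":0,"dy":0,"dz":0,"hand":-1},{"wx":0,"wy":0,"wz":0,"dx":0,"dy":0,"dz":0,"hand":-1}]'
python3 -c "
from h import *
tell()"
```

```text
t: 13.95
position: [0.5667, -0.1803, 0.0831]
eef_rot: [1.807, 2.57, -0.0]
wrist_force: [0.7, -3.6, 3.4]
opening: 0.0003
grasp_force: 1.8
t: 15.2
position: [0.5667, -0.1803, 0.0816]
eef_rot: [1.807, 2.569, -0.0]
wrist_force: [-1.4, -2.1, 9.2]
opening: 0.0002
grasp_force: 4.5
t 15.2 clamp mm [   0.5 -129.1   81.6] open 0.0002 F [-1.4 -2.1  9.2]
toolx,y,z yaw rel clamp [90.0, -0.0] z [ 0. -0. -1.]
```

The height of 81.6 mm matches flat, and the force is rising (9 N). One more small press confirms the stop, then I lift clear and look.

```bash
python3 -m pendant '[{"wx":0,"wy":0,"wz":0,"dx":0,"dy":0,"dz":0.1,"hand":-1},{"wx":0,"wy":0,"wz":0,"dx":0,"dy":0,"dz":0.05,"hand":-1},{"wx":0,"wy":0,"wz":0,"dx":0,"dy":0,"dz":0,"hand":-1},{"wx":0,"wy":0,"wz":0,"dx":0,"dy":0,"dz":0,"hand":-1},{"wx":0,"wy":0,"wz":0,"dx":0,"dy":0,"dz":0,"hand":-1},{"wx":0,"wy":0,"wz":0,"dx":0,"dy":0,"dz":0,"hand":-1},{"wx":0,"wy":0,"wz":0,"dx":0,"dy":0,"dz":0,"hand":-1},{"wx":0,"wy":0,"wz":0,"dx":0,"dy":0,"dz":0,"hand":-1},{"wx":0,"wy":0,"wz":0,"dx":0,"dy":0,"dz":0,"hand":-1},{"wx":0,"wy":0,"wz":0,"dx":0,"dy":0,"dz":0,"hand":-1}]'
python3 -m pendant '[{"wx":0,"wy":0,"wz":0,"dx":0,"dy":0,"dz":-1,"hand":-1},{"wx":0,"wy":0,"wz":0,"dx":0,"dy":0,"dz":-2,"hand":-1},{"wx":0,"wy":0,"wz":0,"dx":0,"dy":0,"dz":-3,"hand":-1},{"wx":0,"wy":0,"wz":0,"dx":0,"dy":0,"dz":-3,"hand":-1},{"wx":0,"wy":0,"wz":0,"dx":0,"dy":0,"dz":-3,"hand":-1},{"wx":0,"wy":0,"wz":0,"dx":0,"dy":-3,"dz":-2,"hand":-1},{"wx":0,"wy":0,"wz":0,"dx":0,"dy":-3,"dz":0,"hand":-1},{"wx":0,"wy":0,"wz":0,"dx":0,"dy":-2,"dz":0,"hand":-1},{"wx":0,"wy":0,"wz":0,"dx":0,"dy":0,"dz":0,"hand":-1},{"wx":0,"wy":0,"wz":0,"dx":0,"dy":0,"dz":0,"hand":-1}]'
python3 - <<'E'
from h import *
tell()
p,d,K,T=grab("side"); W=cloud(d,K,T).reshape(-1,3); q=np.array([clampxyz(x) for x in W if np.isfinite(x[0])])
for y in range(-160,-10,15):
    k=q[(abs(q[:,0])<16)&(q[:,1]>=y)&(q[:,1]<y+15)&(q[:,2]>40)&(q[:,2]<130)]
    if len(k): print(y,len(k),"x",k[:,0].min().round(1),k[:,0].max().round(1),"z",np.percentile(k[:,2],[50,90]).round(1))
cv2.imwrite("pics/s5.png",cv2.resize(p[160:310,160:340,::-1],(720,600)))
E
```

```text
t: 16.45
position: [0.5668, -0.1804, 0.0813]
eef_rot: [1.806, 2.569, 0.0]
wrist_force: [-7.2, 0.4, 21.6]
opening: 0.0005
grasp_force: 10.4
t: 17.7
position: [0.4918, -0.2069, 0.2193]
eef_rot: [-1.807, -2.57, -0.0]
wrist_force: [0.1, -0.4, 0.5]
opening: 0.0009
grasp_force: 0.0
t 17.7 clamp mm [ -79.  -128.8  219.3] open 0.0009 F [ 0.1 -0.4  0.5]
toolx,y,z yaw rel clamp [90.0, -0.0] z [-0.  0. -1.]
-160 52 x -10.9 10.4 z [61.5 62.7]
-145 50 x -9.9 11.2 z [61.6 62.9]
-130 37 x -9.5 10.2 z [61.1 62.5]
-115 32 x -6.8 7.4 z [60.8 61.9]
-100 83 x -12.1 8.4 z [54.4 62.3]
-85 62 x -12.2 12.2 z [59.4 65.3]
-70 25 x -12.2 4.5 z [45.2 46.2]
-55 41 x -12.7 11.3 z [45.1 46.4]
-40 41 x -12.3 11.6 z [45.5 46.4]
-25 38 x -12.9 11.5 z [45.3 46.1]
```

View pics/s5.png

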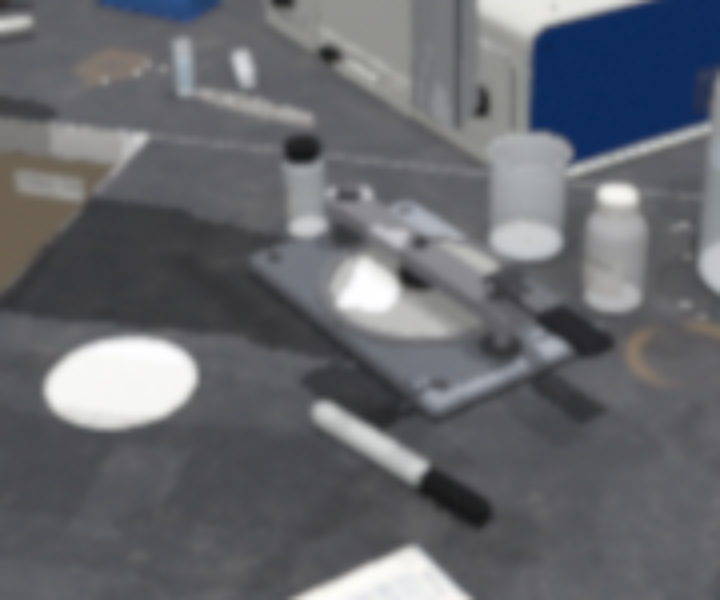

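The lever lies level (top at 62 mm along its length, black end at (580,330)), the strap is home with edges at ±12 mm, and the disc is in its seat. The bystanders are unmoved and the robot is clear, so I hand in.

```bash
python3 -c "
from bench import bot
print(bot.sign_off())"
```

```text
the job is handed in; nothing more can be done
None
```

I pushed the strap home onto the bolt, then pushed the cam lever down flat; the disc stayed in its seat and the bystanders were not disturbed. The job was handed in after about 18 s with no verdict returned.

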